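Turn round the mirrored kiln prop

ROBOT

A 6-joint arm with a two-finger parallel gripper is mounted at the origin on the work surface. World frame = base frame: x ahead of the robot, y to its left, z up, the work surface at z = 0. Lengths are in mm, angles in rad, forces in N, time in s.
With the tool pointing down it reaches from about 300 to 775 mm from the base axis. Payload 14.6 kg.
Tool frame: the origin (TCP) lies midway between the tips of the shut fingers; the grasp point (between the pads) lies behind it (manip.grip_depth is the z of the grasp point in the tool frame, in mm); z points along the fingers, y is the line along which they close (so a half turn about z gives the same grasp; the last joint's range is limited). The gripper opens to 94 mm and grips with 3 to 60 N. Pads are 16 mm wide; open, the fingers measure 119 mm over their backs; the gripper's body (75 mm by 177 mm) begins 78 mm behind the grasp point.
Start: joints at [1.123, 0.3, 1.521, -0, 1.321, -0.067], TCP at [204.411, 510.593, 205.446] pointing down, gripper open.
Joint ranges: [-3.03, 3.03], [-0.79, 2.21], [0.23, 2.52], [-1.04, 4.18], [0, 3.07], [-2.55, 2.55]. Speed limits (rad/s): [2.22, 2.22, 2.57, 3.14, 3.14, 3.14].

INTERFACE

Orientations are given as [roll, pitch, yaw] about the fixed x, y, z axes, in that order (R = Rz(yaw) Ry(pitch) Rx(roll)).
In Python, from cell import manip gives the robot as it stands.
- The arm moves only by the shell command python3 nudge.py [OPENING] [FORCE], which reads ROWS from standard input. ROWS is a JSON list that holds a single list of rows (three levels of brackets), with 1 to 5 rows, each of 6 numbers: dx, dy, dz in normalised numbers (1 is 500 mm), then a rotation vector rx, ry, rz in parts of the range, where 1.0 means 4 rad; each row is the pose to reach, as a shift and turn from the pose commanded when the command began, along the tool's axes at that moment; what a row does not reach only later rows make up. A row lasts 1/10 s, in which the tool goes at most 50 mm and 0.15 rad, less where a joint would pass 70% of its speed; a pose out of reach is approached as far as the arm can. OPENING is the finger opening in mm, set as the command begins (- or left out keeps the last). The fingers move at their own pace and stop on an object; FORCE is the grip in N (left out, the last holds). Time passes only in rows, so rows that do not move let the fingers close. It prints the time, the measured TCP pose, the force, the opening and the grip force at its end. No shift or turn number may pass 1 either way. Input that does not fit is refused with a message, and nothing moves.
- manip.read_state(): the state, without advancing time (a new reading comes with each control period).
- manip.camera(name): name is "scene" or "side" or "wrist"; returns (picture, depth): 420x560x3 uint8, red, green, blue; 420x560 float32, mm along the optical axis (not along the pixel's ray), 0 where there is no reading.
- manip.camera_info(name): a dict with "K" (3x3 intrinsics, pixels), "rvec" (rotation vector, rad) and "tvec" (3), from world to camera coordinates, as OpenCV has them; the wrist camera has in their place "mount" (4x4, takes a point from camera to tool coordinates, whose origin is the TCP and whose axes are the flange's). Camera axes: x right, y down, z forward; pixel columns grow to the right and rows downward; lengths in mm; the calibration is good to about 2 mm. A picture is of the moment at which its call begins: read the wrist's pose just before it. camera_info takes no time and is no camera call.
- manip.sign_off(): hands the job in; it is judged then, once.
The state is a dict: "clock": time; "joints": joint angles; "qd": joint speeds; "effort": joint torques, N m; "eef_pos": TCP position; "eef_rot": TCP orientation; "wrist_force": force on the tool from outside, world axes, zero at the start; "moment": the same for the moment, N m; "finger_gap": finger opening in mm; "finger_force": force on a finger pad.
Only numpy, scipy, OpenCV 4.12 (cv2) and the standard library are available. Lean on these libraries where they do the work, as an engineer would, in place of code of your own. Each camera call takes 0.05 s, during which the arm holds its last target. There are 200 camera calls.

TASK

Three L-shaped kiln props stand in the three bays of the loading board; two stand on their short leg and one on its long leg. Seen from the robot, each should be a true letter L, not its mirror image (the one on its long leg would read as an L if rolled up onto its short leg). Lift out the mirrored prop, turn it half round, and stand it upright again on the same spot in its bay, square to the board, leaving the other two where they are.

Things in the scene. Friction and masses are not known exactly. Their poses are not given: they have to be found in the camera images.
- prop_a: Cream refractory L prop, 26 mm thick (x), legs 22 mm wide, 150 g, standing on its long leg: foot 100 mm long (y), 22 mm high; upright leg 60 mm high, centred at y = -39 mm. Origin: centre of its underside; z up, y from the outer corner along the foot to its free end. Seen from the robot it is true with its foot to the left (rolled up, it reads as an L), mirrored with its foot to the right.
- prop_b: Equal L prop standing on its short leg: 26 mm thick (x), foot 60 mm long (y), 22 mm high; upright leg 100 mm high, 22 mm wide, centred at y = -19 mm; about 150 g. Origin: centre of its underside; z up, y from the outer corner along the foot to its free end. Seen from the robot it is a true L with its foot to the right, mirrored with its foot to the left.
- prop_c: Equal L prop standing on its short leg, with the sizes and axes of prop_b: upright leg 100 mm high, centred at y = -19 mm, foot towards +y. A true L with its foot to the right seen from the robot, mirrored with its foot to the left.
- board_left (a point): Middle of the left end (seen from the robot) of the fixed dark wood board, on its top, 12 mm above the table. x points away from the robot across it (130 mm), y left; the board runs 408 mm to -y. Strips 6 mm high part it into three 125 mm bays, middles at y = -71, -204, -337 mm, one prop near each, roughly along y, in any order. Loose things up to 90 mm high lie before and behind it.

How it is judged:
By the outcome, as a careful person would: the job done as asked, in the order asked, and still so for the second after the job is handed in, with the robot touching nothing.
It also fails if it takes over 38 s, if anything falls off the work surface, if the arm or the gripper's body presses on something with over 40 N, if the wrist force passes 120 N, or if a joint passes its speed limit or range.

## Working session

There is one attempt and no reset: what is moved stays moved. The work goes in short steps, Python scripts to look and compute and a shell command to move; the robot and the scene stay as the last step left them, time stands still between calls to the robot, and variables do not carry over. Pictures are saved under pics/ and viewed, at most 10 in all, crops included, and the job is handed in when it is done.

```bash
ls; mkdir -p pics; python3 - <<'E'
from cell import manip
import cv2,numpy as np
for n in ["scene","side"]:
    p,d=manip.camera(n); cv2.imwrite(f"pics/{n}0.png",p[:,:,::-1]); np.save(f"pics/{n}0.npy",d); np.save(f"pics/{n}0rgb.npy",p)
    print(n,manip.camera_info(n))
print(manip.camera_info("wrist"),manip.grip_depth,manip.read_state())
E
```

```text
cell.py
nudge.py
pics
scene {'K': array([[420.55575272,   0.        , 268.45033118],
       [  0.        , 420.55575272, 212.21278809],
       [  0.        ,   0.        ,   1.        ]]), 'rvec': array([ 2.17649947,  1.4109799 , -0.43570924]), 'tvec': array([-308.644205  , -377.64641257,  982.24921867])}
side {'K': array([[440.56804081,   0.        , 275.79866961],
       [  0.        , 440.56804081, 201.76761954],
       [  0.        ,   0.        ,   1.        ]]), 'rvec': array([ 2.15994709, -0.23190489,  0.10380772]), 'tvec': array([-528.57737939,  161.85581483,  644.49595333])}
{'K': array([[309.7253632 ,   0.        , 277.91195293],
       [  0.        , 309.7253632 , 210.46554021],
       [  0.        ,   0.        ,   1.        ]]), 'mount': array([[-1.83815309e-04, -9.58799054e-01, -2.84085093e-01,
         8.27525658e+01],
       [ 9.99999904e-01, -2.89450209e-04,  3.29863472e-04,
        -1.78986006e-01],
       [-3.98501275e-04, -2.84085005e-01,  9.58799015e-01,
        -1.79099894e+02],
       [ 0.00000000e+00,  0.00000000e+00,  0.00000000e+00,
         1.00000000e+00]])} -18.8 {'clock': 0.1, 'joints': array([ 1.12341995e+00,  3.00428626e-01,  1.52150933e+00,  1.36535247e-05,
        1.32069949e+00, -6.66112598e-02]), 'qd': array([-1.25326607e-03, -9.56084939e-04, -9.59225251e-04,  3.47616775e-04,
       -1.98420979e-05,  3.83811908e-04]), 'effort': array([ 1.69359486e-03, -5.32646227e+01, -3.53281295e+01,  7.09209172e-02,
        2.34620506e-02, -8.89117609e-05]), 'eef_pos': array([204.30157694, 510.39768391, 204.93998038]), 'eef_rot': array([-3.14055106e+00, -8.27392727e-05,  2.76082411e+00]), 'wrist_force': array([-0.82284328, -0.42737193, -1.2692739 ]), 'moment': array([-0.03498216,  0.01174129,  0.01421726]), 'finger_force': 0.0, 'finger_gap': 93.93498015480012}
```

View pics/scene0.png

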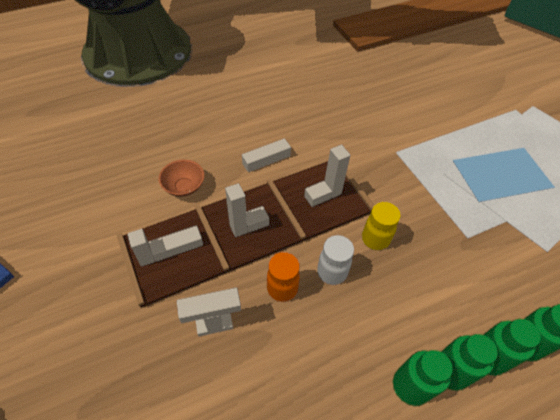

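View pics/side0.png

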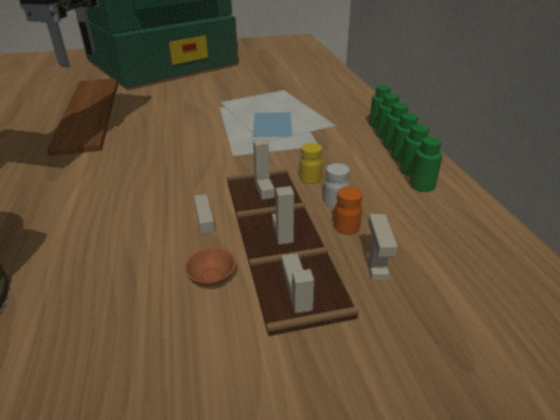

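The pictures show a cream prop in each bay. Scene looks towards the robot, so image right is the robot's left.
- **Image right bay (about 325,180):** upright at the robot's left, foot to the right, so it is true.
- **Middle bay:** upright at (237,210), foot at (257,220), which is the robot's left. This one is mirrored.
- **Image left bay (about 165,245):** the prop on its long leg has its foot to the robot's left, so it is true.

So the middle prop has to be turned. Next I measure the board and the middle prop.

```bash
cat > h.py <<'E'
import numpy as np,cv2
from cell import manip
def cloud(n,d):
    i=manip.camera_info(n);K=i["K"];R=cv2.Rodrigues(i["rvec"])[0]
    v,u=np.mgrid[:d.shape[0],:d.shape[1]]
    P=np.stack([(u-K[0,2])/K[0,0]*d,(v-K[1,2])/K[1,1]*d,d],-1)
    return (P-i["tvec"])@R
def rect(p):
    (c,s,a)=cv2.minAreaRect(p.astype(np.float32));return np.round(c,1),np.round(s,1),round(a,2)
E
cat > m.py <<'E'
from h import *
for n in ["scene","side"]:
    d=np.load(f"pics/{n}0.npy");p=np.load(f"pics/{n}0rgb.npy");W=cloud(n,d)
    hsv=cv2.cvtColor(p,cv2.COLOR_RGB2HSV)
    x,y,z=np.moveaxis(W,-1,0)
    dark=(hsv[...,2]<95)&(d>0)&(z>4)&(z<22)&(x>250)&(x<700)&(abs(y)<350)
    k,l,s,c=cv2.connectedComponentsWithStats(cv2.morphologyEx(dark.astype(np.uint8),cv2.MORPH_CLOSE,np.ones((9,9))))
    j=1+s[1:,4].argmax();b=(l==j)&dark
    q=W[b];print(n,"board",rect(q[:,:2]),np.median(q[:,2]))
    cream=((hsv[...,1]<75)&(hsv[...,2]>110)&(d>0)&(z>18)&(z<125)&(x>250)&(x<700)&(abs(y)<350)).astype(np.uint8)
    k,l,s,c=cv2.connectedComponentsWithStats(cream)
    for j in range(1,k):
        if s[j,4]<150: continue
        q=W[l==j];zm=np.percentile(q[:,2],98)
        print(c[j].round(),s[j,4],"zmax",zm.round(1))
        for lo,hi in((zm-5,zm+5),(60,90),(28,40)):
            t=q[(q[:,2]>lo)&(q[:,2]<hi)]
            if len(t)>20: print("  z",round(lo),round(hi),len(t),rect(t[:,:2]),np.percentile(t[:,:2],[3,97],axis=0).round(1).tolist())
E
python3 m.py
```

```text
scene board (array([558.5,  53. ]), array([130.9, 407.5]), 1.09) 10.850652156265252
[265. 151.] 536 zmax 26.8
  z 22 32 525 (array([433.2, 138.4]), array([27.2, 89.8]), 3.06) [[421.1, 95.9], [446.7, 180.1]]
[327. 175.] 817 zmax 111.8
  z 107 117 191 (array([556.8, 209.4]), array([25.6, 23.1]), 4.97) [[544.7, 198.3], [568.7, 219.1]]
  z 60 90 123 (array([556.6, 198.8]), array([24.7,  2.5]), 3.77) [[545.5, 197.7], [568.3, 199.8]]
  z 28 40 319 (array([558.1, 180.1]), array([26.4, 40. ]), 0.9) [[545.7, 160.9], [570.3, 199.1]]
[233. 200.] 358 zmax 112.1
  z 107 117 225 (array([562.1,  31.1]), array([21.9, 27.3]), 89.85) [[550.6, 20.7], [574.8, 41.1]]
  z 60 90 46 (array([563.4,  20.4]), array([21.9,  0.8]), 0.28) [[554.0, 20.1], [574.1, 20.8]]
[256. 216.] 223 zmax 35.3
  z 30 40 220 (array([562.8,  61.9]), array([25.9, 36.6]), 0.76) [[550.8, 46.2], [575.1, 77.9]]
  z 28 40 220 (array([562.8,  61.9]), array([25.9, 36.6]), 0.76) [[550.8, 46.2], [575.1, 77.9]]
[176. 240.] 682 zmax 34.8
  z 30 40 682 (array([555. , -69.6]), array([76.7, 27.8]), 89.3) [[542.2, -105.4], [567.1, -33.7]]
  z 28 
[... 1466 characters left out ...]
5.6, 91.2]), 4.15) [[419.3, 92.0], [444.4, 176.5]]
  z 28 40 33 (array([431.1, 133.4]), array([21.7, 85.6]), 2.7) [[420.7, 90.8], [441.4, 175.1]]
[383. 233.] 483 zmax 82.4
  z 77 87 473 (array([689.9, -60.7]), array([80.9, 25. ]), 82.96) [[675.4, -99.4], [699.2, -24.8]]
  z 60 90 483 (array([690.1, -60.9]), array([80.9, 25. ]), 82.44) [[675.6, -99.7], [699.2, -24.8]]
[296. 269.] 546 zmax 74.2
  z 69 79 227 (array([ 552.1, -122.1]), array([23.8, 25. ]), 88.98) [[540.4, -132.7], [563.3, -112.1]]
  z 60 90 228 (array([ 552.1, -122.1]), array([23.8, 25. ]), 88.98) [[540.4, -132.7], [563.3, -112.1]]
  z 28 40 318 (array([553.3, -63.8]), array([62.1, 25.3]), 87.92) [[541.8, -86.8], [565.4, -34.9]]
```

The middle prop's origin is at about (562.4, 50.1) and its upright at (562.1, 31.1). The board is yawed by about 0.019 rad. I'll grasp across the upright's width with the tool at yaw 3.16, then turn to 0.019; joint 6 goes from -1.5 to +1.6, which is in range.

```bash
cat > go.py <<'E'
import sys
from h import *
from scipy.spatial.transform import Rotation as R
x,y,z,yaw=map(float,sys.argv[1:5]);s=manip.read_state()
A=R.from_euler("xyz",s["eef_rot"]);B=R.from_euler("xyz",[np.pi,0,yaw])
print("pos",s["eef_pos"].round(1),"yaw",s["eef_rot"].round(4),"shift",A.inv().apply(np.array([x,y,z])-s["eef_pos"]).round(1),"rot",(A.inv()*B).as_rotvec().round(4),"t",round(s["clock"],2),"q6",s["joints"][5].round(2))
E
python3 go.py 562 31 160 3.16
```

```text
pos [204.3 510.4 204.9] yaw [-3.1406e+00 -1.0000e-04  2.7608e+00] shift [-510.2 -312.1   45.2] rot [-1.000e-03 -3.000e-04 -3.992e-01] t 0.1 q6 -0.07
```

The manual's scale: shifts go in shares of 500 mm and turns go in shares of 4 rad. Converting my numbers, -210 mm / 500 = -0.42, -168 mm / 500 = -0.336, -0.4 rad / 4 = -0.1.

```bash
echo '[[[-0.084, -0.052, 0, 0, 0, -0.025], [-0.168, -0.104, 0, 0, 0, -0.05], [-0.252, -0.156, 0, 0, 0, -0.075], [-0.336, -0.208, 0, 0, 0, -0.1], [-0.42, -0.26, 0, 0, 0, -0.1]]]' | python3 nudge.py 60 20; python3 go.py 562 31 160 3.16
```

```text
clock: 0.6
eef_pos: [351.7, 310.1, 205.3]
eef_rot: [-3.141, -0.0, -3.118]
wrist_force: [0.6, -0.5, 0.5]
finger_gap: 60.6
finger_force: 0.0
pos [351.7 310.1 205.3] yaw [-3.1414e+00 -1.0000e-04 -3.1184e+00] shift [-203.8 -283.9   45.3] rot [-0.0002 -0.0001  0.0048] t 0.6 q6 -0.95
```

Scaled: -200 mm / 500 = -0.4, -160 mm / 500 = -0.32.

```bash
echo '[[[-0.058, -0.08, 0.01, 0, 0, 0], [-0.116, -0.16, 0.02, 0, 0, 0], [-0.174, -0.24, 0.03, 0, 0, 0], [-0.232, -0.32, 0.04, 0, 0, 0], [-0.29, -0.4, 0.05, 0, 0, 0]]]' | python3 nudge.py; echo '[[[0, 0, 0, 0, 0, 0]]]' | python3 nudge.py; python3 go.py 562.3 31 160 3.16
```

```text
clock: 1.1
eef_pos: [500.7, 112.7, 180.1]
eef_rot: [-3.142, -0.0, -3.123]
wrist_force: [-0.1, -0.3, 0.2]
finger_gap: 60.2
finger_force: 0.0
clock: 1.2
eef_pos: [501.7, 110.6, 179.2]
eef_rot: [-3.141, -0.001, -3.127]
wrist_force: [-0.5, -0.4, -0.2]
finger_gap: 59.8
finger_force: 0.0
pos [501.7 110.6 179.2] yaw [-3.1408e+00 -1.4000e-03 -3.1272e+00] shift [-59.5 -80.4  19.2] rot [-0.0008 -0.0014 -0.004 ] t 1.2 q6 -1.44
```

Scaled: -80.4 mm / 500 = -0.1608, -59.5 mm / 500 = -0.119, -0.004 rad / 4 = -0.001.

```bash
echo '[[[-0.06, -0.08, 0.01, 0, 0, 0], [-0.119, -0.1608, 0.038, 0, 0, -0.001], [-0.119, -0.1608, 0.038, 0, 0, -0.001], [-0.119, -0.1608, 0.038, 0, 0, -0.001]]]' | python3 nudge.py; python3 - <<'E'
from h import *
from scipy.spatial.transform import Rotation as R
s=manip.read_state();p,d=manip.camera("wrist");i=manip.camera_info("wrist")
T=np.eye(4);T[:3,:3]=R.from_euler("xyz",s["eef_rot"]).as_matrix();T[:3,3]=s["eef_pos"];T=T@i["mount"];K=i["K"]
v,u=np.mgrid[:420,:560];W=np.stack([(u-K[0,2])/K[0,0]*d,(v-K[1,2])/K[1,1]*d,d],-1)@T[:3,:3].T+T[:3,3]
cv2.imwrite("pics/w1.png",p[:,:,::-1])
hsv=cv2.cvtColor(p,cv2.COLOR_RGB2HSV);x,y,z=np.moveaxis(W,-1,0)
c=(hsv[...,1]<75)&(hsv[...,2]>90)&(d>0)&(abs(x-562)<40)&(abs(y-50)<50)
for lo,hi in((107,118),(29,40)):
    t=W[c&(z>lo)&(z<hi)]
    if len(t)>20: print(len(t),rect(t[:,:2]),np.median(t[:,2]))
E
python3 go.py 562.3 31 75 3.16
```

```text
clock: 1.6
eef_pos: [560.6, 35.3, 160.7]
eef_rot: [3.141, -0.002, -3.12]
wrist_force: [-0.1, 0.9, -0.4]
finger_gap: 59.8
finger_force: 0.0
900 (array([562. ,  29.5]), array([22. , 26.1]), 88.57) 111.84973200748642
935 (array([562.4,  48.9]), array([59.2, 26.5]), 88.23) 33.92324089494343
pos [560.4  36.1 161.2] yaw [ 3.1414e+00 -9.0000e-04 -3.1185e+00] shift [-1.8 -5.1 86.2] rot [ 0.0002 -0.0009  0.0047] t 1.65 q6 -1.6
```

View pics/w1.png

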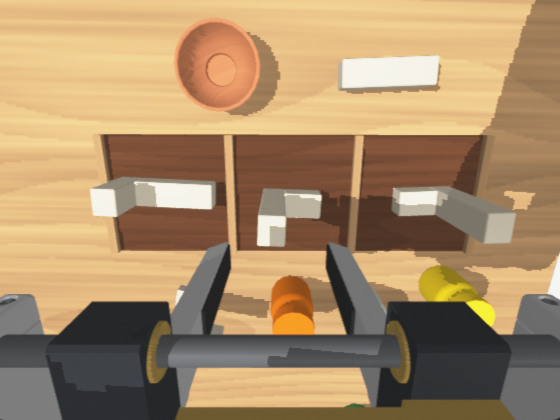

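The wrist view shows the prop under the gripper, with the upright top at pixel (272,230) and the foot at (300,203) to the robot's left. The fingers straddle it once lowered. I'll centre first, then lower.

Scaled: 20 mm / 500 = 0.04, -1.8 mm / 500 = -0.0036, 0.003 rad / 4 = 0.0008.

```bash
echo '[[[-0.0036, -0.0108, 0.02, 0, 0, 0.0008], [-0.0036, -0.0108, 0.04, 0, 0, 0.0008], [-0.0036, -0.0108, 0.04, 0, 0, 0.0008]]]' | python3 nudge.py; python3 go.py 562.3 30.5 72 3.16
```

```text
clock: 1.95
eef_pos: [561.9, 30.6, 139.8]
eef_rot: [3.141, -0.002, -3.121]
wrist_force: [0.6, -0.1, 0.3]
finger_gap: 60.0
finger_force: 0.0
pos [561.9  30.6 139.8] yaw [ 3.1415e+00 -2.4000e-03 -3.1207e+00] shift [-0.6 -0.1 67.8] rot [ 0.0001 -0.0024  0.0024] t 1.95 q6 -1.6
```

Scaled: 68 mm / 500 = 0.136, 55 mm / 500 = 0.11.

```bash
echo '[[[-0.0008, 0, 0.06, 0, 0, 0], [-0.0008, 0, 0.11, 0, 0, 0], [-0.0008, 0, 0.136, 0, 0, 0], [-0.0008, 0, 0.136, 0, 0, 0]]]' | python3 nudge.py; echo '[[[0, 0, 0, 0, 0, 0], [0, 0, 0, 0, 0, 0], [0, 0, 0, 0, 0, 0], [0, 0, 0, 0, 0, 0], [0, 0, 0, 0, 0, 0]]]' | python3 nudge.py 10 25; python3 go.py 562.3 30.5 72 3.16
```

```text
clock: 2.35
eef_pos: [562.4, 30.3, 72.1]
eef_rot: [3.142, -0.003, -3.121]
wrist_force: [0.3, -0.7, 0.1]
finger_gap: 59.9
finger_force: 0.0
clock: 2.85
eef_pos: [563.4, 30.1, 73.8]
eef_rot: [-3.142, 0.001, -3.121]
wrist_force: [-0.0, 0.9, -0.7]
finger_gap: 23.7
finger_force: 0.0
pos [563.4  30.1  73.8] yaw [-3.1416e+00  5.0000e-04 -3.1214e+00] shift [1.  0.4 1.8] rot [-0.      0.0005  0.0018] t 2.85 q6 -1.6
```

Scaled: -50 mm / 500 = -0.1, -35 mm / 500 = -0.07.

```bash
echo '[[[0, 0, 0, 0, 0, 0], [0, 0, 0, 0, 0, 0], [0, 0, 0, 0, 0, 0]]]' | python3 nudge.py; python3 go.py 562.3 30.5 72 3.16;echo '[[[0, 0, -0.03, 0, 0, 0], [0, 0, -0.07, 0, 0, 0], [0, 0, -0.1, 0, 0, 0], [0, 0, -0.1, 0, 0, 0]]]' | python3 nudge.py; python3 go.py 562 69.1 122 0.019
```

```text
clock: 3.15
eef_pos: [563.4, 30.0, 73.7]
eef_rot: [-3.142, 0.0, -3.121]
wrist_force: [-1.2, 0.5, 4.0]
finger_gap: 21.9
finger_force: 24.7
pos [563.4  30.   73.7] yaw [-3.1415e+00  4.0000e-04 -3.1214e+00] shift [1.1 0.5 1.7] rot [-0.0001  0.0004  0.0018] t 3.15 q6 -1.6
clock: 3.55
eef_pos: [564.0, 30.1, 125.0]
eef_rot: [-3.142, 0.003, -3.121]
wrist_force: [-1.2, 0.1, -2.0]
finger_gap: 22.2
finger_force: 24.7
pos [564.   30.1 125. ] yaw [-3.1415e+00  2.8000e-03 -3.1214e+00] shift [ 1.2 39.   3. ] rot [-4.4000e-03 -1.0000e-04 -3.1404e+00] t 3.55 q6 -1.6
```

Scaled: 38.5 mm / 500 = 0.077, 32 mm / 500 = 0.064, 0.7 rad / 4 = 0.175.

```bash
echo '[[[0, 0.016, 0, 0, 0, 0.035], [0, 0.032, 0, 0, 0, 0.07], [0, 0.048, 0, 0, 0, 0.105], [0, 0.064, 0, 0, 0, 0.14], [0, 0.077, 0, 0, 0, 0.175]]]' | python3 nudge.py
for i in 1; do echo '[[[0, 0, 0, 0, 0, 0.035], [0, 0, 0, 0, 0, 0.07], [0, 0, 0, 0, 0, 0.105], [0, 0, 0, 0, 0, 0.14], [0, 0, 0, 0, 0, 0.175]]]' | python3 nudge.py; done
echo '[[[0, 0, 0, 0, 0, 0.035], [0, 0, 0, 0, 0, 0.07], [0, 0, 0, 0, 0, 0.105], [0, 0, 0, 0, 0, 0.14], [0, 0, 0, 0, 0, 0.175]]]' | python3 nudge.py
echo '[[[0, 0, 0, 0, 0, 0.035], [0, 0, 0, 0, 0, 0.07], [0, 0, 0, 0, 0, 0.105], [0, 0, 0, 0, 0, 0.14], [0, 0, 0, 0, 0, 0.175]]]' | python3 nudge.py
python3 go.py 560.8 68.6 122 0.019
```

```text
clock: 4.05
eef_pos: [561.9, 69.0, 122.1]
eef_rot: [-3.14, -0.001, 2.456]
wrist_force: [0.1, -0.4, -1.2]
finger_gap: 22.1
finger_force: 24.7
clock: 4.55
eef_pos: [562.0, 68.6, 122.1]
eef_rot: [-3.14, -0.0, 1.756]
wrist_force: [0.6, 0.1, -0.6]
finger_gap: 22.3
finger_force: 24.7
clock: 5.05
eef_pos: [561.9, 68.6, 122.1]
eef_rot: [-3.14, 0.001, 1.056]
wrist_force: [-0.2, -0.3, -1.5]
finger_gap: 21.9
finger_force: 24.7
clock: 5.55
eef_pos: [561.9, 68.6, 122.0]
eef_rot: [-3.141, 0.002, 0.356]
wrist_force: [0.1, -0.6, -0.7]
finger_gap: 22.0
finger_force: 24.7
pos [561.9  68.6 122. ] yaw [-3.141e+00  1.600e-03  3.560e-01] shift [-1.1 -0.4  0. ] rot [-3.00e-04  1.70e-03  3.37e-01] t 5.55 q6 1.27
```

Scaled: 0.337 rad / 4 = 0.0843.

```bash
echo '[[[0, 0, 0, 0, 0, 0.03], [0, 0, 0, 0, 0, 0.06], [0, 0, 0, 0, 0, 0.0843], [0, 0, 0, 0, 0, 0.0843], [0, 0, 0, 0, 0, 0.0843]]]' | python3 nudge.py
cat > m2.py <<'E'
from h import *
import sys
zf=float(sys.argv[1])  # expected foot top; upright top is +78
for n in ["scene","side"]:
    p,d=manip.camera(n);W=cloud(n,d);cv2.imwrite(f"pics/{n}{sys.argv[2]}.png",p[:,:,::-1])
    hsv=cv2.cvtColor(p,cv2.COLOR_RGB2HSV);x,y,z=np.moveaxis(W,-1,0)
    c=(hsv[...,1]<75)&(hsv[...,2]>100)&(d>0)&(abs(x-562)<35)&(y>-10)&(y<115)
    for h in (zf,zf+78):
        t=W[c&(abs(z-h)<6)]
        if len(t)>20: print(n,h,len(t),rect(t[:,:2]),"z",np.median(t[:,2]).round(1),np.percentile(t[:,:2],[2,98],axis=0).round(1).tolist())
E
python3 m2.py 84 2; python3 go.py 560.8 68.6 122 0.019
```

```text
clock: 6.05
eef_pos: [562.2, 68.6, 122.6]
eef_rot: [3.142, 0.001, 0.028]
wrist_force: [-0.6, 0.0, -0.5]
finger_gap: 21.9
finger_force: 24.7
scene 84.0 464 (array([564. ,  50.3]), array([59.1, 27.5]), 89.93) z 81.8 [[552.0, 21.5], [577.2, 77.4]]
scene 162.0 237 (array([564.1,  70.3]), array([27.3, 44.1]), 11.24) z 159.7 [[551.8, 51.4], [577.1, 89.3]]
side 84.0 300 (array([562.4,  39.3]), array([25.9, 42.3]), 0.45) z 83.9 [[550.2, 18.8], [574.8, 59.2]]
pos [562.3  68.6 123. ] yaw [-3.1416e+00  6.0000e-04  2.7100e-02] shift [-1.5 -0.1  1. ] rot [-0.      0.0006  0.0081] t 6.15 q6 1.6
```

View pics/side2.png

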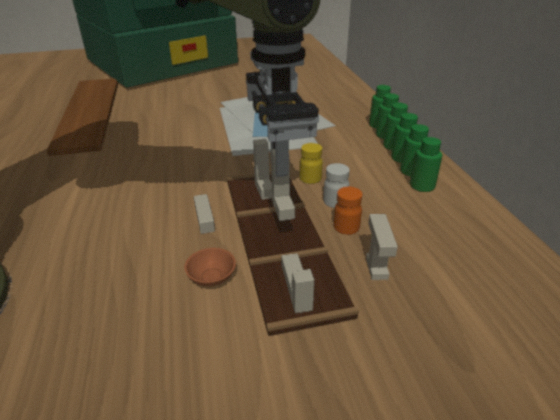

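The side view shows the prop held upright over the middle bay with its foot (285,207) towards the camera, which is the robot's right. It sits about 1.5 mm too far in x, so I'll correct that and lower it.

Scaled: 44 mm / 500 = 0.088, -1.5 mm / 500 = -0.003, 0.008 rad / 4 = 0.002.

```bash
echo '[[[-0.003, 0, 0.03, 0, 0, 0.002], [-0.003, 0, 0.06, 0, 0, 0.002], [-0.003, 0, 0.08, 0, 0, 0.002], [-0.003, 0, 0.088, 0, 0, 0.002], [-0.003, 0, 0.088, 0, 0, 0.002]]]' | python3 nudge.py; python3 go.py 560.8 68.6 73.7 0.019
```

```text
clock: 6.65
eef_pos: [560.9, 68.5, 79.1]
eef_rot: [3.142, 0.001, 0.017]
wrist_force: [0.4, -0.2, -1.1]
finger_gap: 22.0
finger_force: 24.7
pos [560.9  68.5  79.1] yaw [3.1416e+00 6.0000e-04 1.7300e-02] shift [-0.1 -0.1  5.4] rot [ 0.      0.0006 -0.0017] t 6.65 q6 1.61
```

Scaled: 4 mm / 500 = 0.008, 2 mm / 500 = 0.004.

```bash
echo '[[[0, 0, 0.004, 0, 0, 0], [0, 0, 0.008, 0, 0, 0], [0, 0, 0.008, 0, 0, 0], [0, 0, 0.008, 0, 0, 0]]]' | python3 nudge.py; python3 m2.py 35 3; echo '[[[0, 0, 0.0014, 0, 0, 0], [0, 0, 0.0014, 0, 0, 0]]]' | python3 nudge.py; echo '[[[0, 0, 0.0014, 0, 0, 0], [0, 0, 0.0014, 0, 0, 0]]]' | python3 nudge.py
```

```text
clock: 7.05
eef_pos: [561.0, 68.5, 75.6]
eef_rot: [-3.142, -0.0, 0.017]
wrist_force: [-0.7, -0.3, -1.6]
finger_gap: 22.1
finger_force: 24.7
scene 35.0 426 (array([562.8,  50. ]), array([58.6, 27. ]), 89.28) z 34.4 [[550.2, 21.2], [576.0, 76.1]]
scene 113.0 227 (array([563.8,  69.7]), array([26.4, 43.6]), 5.72) z 112.6 [[551.3, 51.2], [576.0, 90.4]]
side 35.0 286 (array([561.2,  38.8]), array([42.7, 25.4]), 89.25) z 36.7 [[549.0, 18.4], [573.2, 58.7]]
clock: 7.35
eef_pos: [560.9, 68.5, 74.7]
eef_rot: [3.142, 0.0, 0.017]
wrist_force: [-0.3, -0.5, -0.7]
finger_gap: 22.2
finger_force: 24.7
clock: 7.55
eef_pos: [560.9, 68.5, 74.0]
eef_rot: [3.142, 0.0, 0.017]
wrist_force: [0.3, 0.2, -1.5]
finger_gap: 22.2
finger_force: 24.7
```

Scaled: 0.7 mm / 500 = 0.0014.

```bash
echo '[[[0, 0, 0.0014, 0, 0, 0], [0, 0, 0.0014, 0, 0, 0]]]' | python3 nudge.py; echo '[[[0, 0, 0.001, 0, 0, 0], [0, 0, 0.001, 0, 0, 0]]]' | python3 nudge.py
```

```text
clock: 7.75
eef_pos: [561.1, 68.6, 73.7]
eef_rot: [-3.142, -0.0, 0.017]
wrist_force: [-1.6, -0.2, 4.1]
finger_gap: 21.6
finger_force: 24.7
clock: 7.95
eef_pos: [561.2, 68.6, 73.7]
eef_rot: [-3.141, -0.001, 0.017]
wrist_force: [-4.0, 0.4, 9.9]
finger_gap: 22.0
finger_force: 24.7
```

Contact felt. I'll ease off slightly, open the fingers and rise.

Scaled: -0.8 mm / 500 = -0.0016.

```bash
echo '[[[0, 0, -0.0016, 0, 0, 0], [0, 0, -0.0016, 0, 0, 0]]]' | python3 nudge.py; echo '[[[0, 0, 0, 0, 0, 0], [0, 0, 0, 0, 0, 0], [0, 0, 0, 0, 0, 0], [0, 0, 0, 0, 0, 0], [0, 0, 0, 0, 0, 0]]]' | python3 nudge.py 56; echo '[[[0, 0, -0.016, 0, 0, 0], [0, 0, -0.08, 0, 0, 0], [0, 0, -0.16, 0, 0, 0], [0, 0, -0.24, 0, 0, 0], [0, 0, -0.24, 0, 0, 0]]]' | python3 nudge.py;echo '[[[-0.08, 0, -0.04, 0, 0, 0], [-0.16, 0, -0.08, 0, 0, 0], [-0.24, 0, -0.12, 0, 0, 0], [-0.32, 0, -0.12, 0, 0, 0], [-0.32, 0, -0.12, 0, 0, 0]]]' | python3 nudge.py; python3 m2.py 35 4
python3 - <<'E'
import re
s=open('m.py').read().replace('d=np.load(f"pics/{n}0.npy");p=np.load(f"pics/{n}0rgb.npy")','p,d=manip.camera(n)').replace('["scene","side"]','["scene"]')
exec(s)
E
```

```text
clock: 8.15
eef_pos: [561.0, 68.5, 73.7]
eef_rot: [3.142, -0.0, 0.017]
wrist_force: [-0.8, -0.2, 2.1]
finger_gap: 22.5
finger_force: 24.7
clock: 8.65
eef_pos: [560.9, 68.5, 73.6]
eef_rot: [3.142, 0.0, 0.017]
wrist_force: [-0.4, 0.5, 0.3]
finger_gap: 55.3
finger_force: 0.0
clock: 9.15
eef_pos: [562.9, 68.7, 199.9]
eef_rot: [-3.141, -0.009, 0.017]
wrist_force: [-0.1, -1.4, 0.3]
finger_gap: 56.1
finger_force: 0.0
clock: 9.65
eef_pos: [398.1, 65.9, 254.6]
eef_rot: [-3.141, -0.002, 0.017]
wrist_force: [0.3, 0.4, -0.7]
finger_gap: 56.2
finger_force: 0.0
scene 35.0 392 (array([563.3,  50. ]), array([58.7, 26.5]), 88.15) z 32.9 [[550.5, 21.2], [575.9, 72.0]]
scene 113.0 226 (array([562.6,  69.8]), array([27.7, 21.9]), 0.01) z 110.8 [[550.5, 59.1], [575.7, 80.2]]
side 35.0 282 (array([561.2,  38.3]), array([41.6, 25.3]), 88.82) z 34.9 [[549.1, 18.9], [573.0, 58.6]]
side 113.0 142 (array([561.3,  67.4]), array([25.2, 23.5]), 1.92) z 112.6 [[549.5, 55.9], [573.4, 77.5]]
scene board (array([559.1,  52.1]), array([130.7, 405.6]), 1.07) 10.817569729737778
[265. 151.] 536 zmax 26.6
  z 22 32 524 (a
[... 1024 characters left out ...]
, 26.1]), 88.91) [[541.3, -130.2], [565.5, -109.7]]
  z 60 90 243 (array([ 553.3, -119.9]), array([21.9, 26.1]), 88.91) [[541.3, -130.2], [565.5, -109.4]]
[333. 252.] 736 zmax 75.7
  z 71 81 511 (array([683.5, 137.1]), array([43. , 32.6]), 89.23) [[670.2, 117.9], [699.0, 156.0]]
  z 60 90 550 (array([683.5, 136.8]), array([43.6, 32.6]), 89.47) [[670.4, 116.7], [699.0, 156.0]]
  z 28 40 42 (array([686.3, 116.2]), array([ 4.5, 26.7]), 86.32) [[675.5, 113.8], [699.6, 118.1]]
[203. 302.] 895 zmax 80.9
  z 76 86 895 (array([692.3, -58.9]), array([80.1, 25.8]), 79.84) [[677.1, -96.5], [699.5, -22.6]]
  z 60 90 895 (array([692.3, -58.9]), array([80.1, 25.8]), 79.84) [[677.1, -96.5], [699.5, -22.6]]
```

View pics/scene4.png

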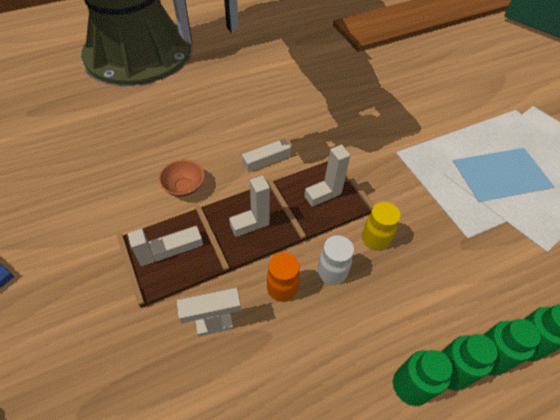

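The middle prop now stands with its upright at (260,205) and its foot at (243,223), a true L from the robot. It is on the same spot to within about 1 mm, and the other two have not moved.

```bash
echo '[[[0, 0, 0, 0, 0, 0], [0, 0, 0, 0, 0, 0], [0, 0, 0, 0, 0, 0]]]' | python3 nudge.py; python3 -c "
from cell import manip
print(manip.sign_off())"
```

```text
clock: 10.1
eef_pos: [401.3, 65.8, 253.2]
eef_rot: [3.141, 0.001, 0.017]
wrist_force: [-0.4, 0.3, 0.3]
finger_gap: 56.3
finger_force: 0.0
the job is handed in; nothing more can be done
None
```

The mirrored prop was the one in the middle bay; it now stands half-turned and upright, within about 1 mm of its old spot and square to the board to within about a degree, the other two props are unmoved, and the job was handed in at 10.1 s.

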